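# Move the charged battery pack from the desk charger into the window intercom

## Robot

A 6-joint arm with a two-finger parallel gripper is mounted at the origin on the work surface. World frame = base frame: x ahead of the robot, y to its left, z up, the work surface at z = 0. Lengths are in m, angles in rad, forces in N, time in s.
With the tool pointing down it reaches from about 0.35 to 0.775 m from the base axis. Payload 5.5 kg.
Tool frame: the origin (TCP) lies midway between the tips of the shut fingers; the grasp point (between the pads) lies 19 mm behind it; z points along the fingers, x is the direction in which the jaws open and shut, and the axes are right-handed (so a half turn about z gives the same grasp; the last joint's range is limited). The gripper opens to 85 mm and grips with 20 to 120 N. Pads are 22 mm wide; open, the fingers measure 114 mm over their backs; the gripper's body (76 mm by 85 mm) begins 54 mm behind the grasp point. The pads swing forward as they close: fully open they stand 13 mm farther back than shut.
Start: joints at [1.033, 0.313, 0.046, 1.304, 0, 1.431], TCP at [0.223, 0.53, 0.231] pointing down, gripper open.
Joint ranges: [-2.76, 2.76], [-0.86, 1.69], [-1.03, 1.26], [-2.2, 2.34], [-1.47, 1.5], [-3.14, 3.14]. Speed limits (rad/s): [2.57, 2.57, 3.14, 3.14, 3.14, 3.14].

## Interface

Orientations are given as a unit quaternion [w, x, y, z].
In Python, from workcell import env gives the robot as it stands. The module is installed in compiled form; this text tells all that it offers.
- The arm moves only by the tool apply_moves, never from a script. Its argument "moves" is a list of rows, each a list of 3 entries, a list of its own where there are three numbers: the shift along the tool's x, y, z in cm, then the turn about the tool's z in degrees, then the opening, from 0 (shut) to 1 (fully open). In form: [[[x, y, z], yaw, gripper], ...]. A call has exactly 10 rows; each row is the pose to reach, as a shift and turn from the pose commanded when the call began, along the tool's axes at that moment; what a row does not reach only later rows make up. A row lasts 1/8 s, in which the tool goes at most 62.5 mm and 10.7 degrees, less where a joint would pass 70% of its speed; a pose out of reach is approached as far as the arm can. A call with a gripper value outside its range is refused whole. The fingers move at their own pace and stop on an object; "squeeze" is the grip in N (left out, the last holds). Time passes only in rows, so rows that repeat a pose let the fingers close, or fill a call up. It gives the time, the measured TCP pose, the force and the opening at its end, in the units of the state.
- env.get_state(): the state, without advancing time (a new reading comes with each control period).
- env.read_camera(name): name is "side" or "top"; returns a dict with "pixels" (384x512x3 uint8, red, green, blue), "fov_y" (degrees; the focal length in pixels is half the picture's height over the tangent of half this angle, whatever the lens; pixels are square), "cx", "cy" (the principal point, pixels), "world_from_camera" (4x4, takes a point from camera to world coordinates). Camera axes: x right, y down, z forward; pixel columns grow to the right and rows downward; lengths in m; the calibration is good to about 2 mm. A picture is of the moment at which its call begins. There is no depth.
- env.hand_in(): hands the job in, once; it reports no verdict.
The state is a dict: "clock": time; "joint_pos": joint angles; "qvel": joint speeds; "tau": joint torques, N m; "tcp_pos": TCP position; "orientation": TCP orientation; "wrist_force": force on the tool from outside, world axes, zero at the start; "ft_torque": the same for the moment, N m; "finger_gap": finger opening in m.
Only numpy, scipy, OpenCV 4.12 (cv2) and the standard library are available. Lean on these libraries where they do the work, as an engineer would, in place of code of your own. Each camera call takes 0.05 s, during which the arm holds its last target.

## Task

The window intercom's battery bay is empty: take the charged pack out of the desk charger by pressing the charger's catch down so that the pack pops loose, slide it off its rails, then slide it into the intercom's bay, gently and without ramming it, until the catch clicks up behind it. Let go of it there and leave the other things on the desk alone.

Things in the scene. Friction and masses are not known exactly. Their poses are not given: they have to be found in the camera images.
- pack: Dark slide-in battery pack 80 long (x) x 46 wide x 56 high, 0.4 kg, loose. Origin: centre of its underside; +x is its front, which enters a bay first. Lowest 14 mm: smooth dovetail foot, full length, 48 wide at the bottom, 32 at the top, with a channel 18 wide along it that the catch runs in, crossed by a bar at the rear 10 mm, 7 mm above the underside.
- pack_grip (a point): Point inside the pack 38 above the centre of its underside, the height to grasp it from above: from 16 to 56 the pack is a plain block with upright ribbed sides 46 apart (y = +-23) and 80 long. Axes as the pack's.
- charger: Desk charger, low light-grey block with dark rails, no console behind it, screwed down. Holds the pack at the start. Origin on the desk under the centre of a latched pack; +x is the way a pack slides IN, -x OUT. Bay floor 26 above the desk, x = -112 to +42, 84 wide over all, with a slot 34 wide for the catch ahead of x = -34; end wall x = +42 to +62, 78 high. A latched pack stands at x = -0.5, y = 0, z = 26, same axes.
- charger_thumb (a point): Top centre of the ribbed thumb pad (26 along x, 15 wide) of the charger's catch, behind the pack on the open (-x) side: x = -75, z = 31.5 in the charger's frame when up. Pressed down 6 to 7 mm (1 N at first, up to 5 N, stop at 7.5 mm) it frees the pack: a sprung ejector in the end wall pushes it out by about 15 mm, and it then holds the catch down itself.
- charger_catch (a joint): Charger's catch, m: 0 up, grows as it is pressed down, 0.0075 at the stop. Its tooth stands 12.5 above the bay floor, x = -50 to -40.5, right behind the latched pack, with a ramp from x = -62, and runs in the channel of the pack's foot. The pack is free to leave past about 0.0055; the catch rises again when the pack's rear bar has left it (pack's x below -32).
- intercom: Window intercom, white block with dark rails; behind its bay a grey console (x = +62 to +150, y = +-48, 78 high) with speaker holes, two knobs and a microphone on a bent stalk at x = +136 to +205, y = 32, up to 235 high. Screwed down; its bay is empty. Origin, axes, floor, rails, end wall, catch and ejector as the charger's, at the same places.
- intercom_mouth (a point): On the centre line of the intercom's bay floor at x = -42: mouth of the dovetail rails. They are 14 high, outer faces y = +-42, flared from x = -42 to -30 (3 mm each side), then snug to +42: 0.7 mm play each side, 1.2 mm lift. A pack set down with its origin at x = -84 rests on the floor in front of the mouth and slides in along +x. Axes as the intercom's.
- intercom_bay (a point): Centre of the intercom's bay floor, x = 0, z = 26. Sliding in, the pack pushes the catch down from x = -32 to -20 (1 to 3 N), meets the sprung ejector at x = -14 (6 N, rising to 12 N) and clicks at x = -0.5; 12 to 16 N are needed near the end. The end wall stops it at x = +2. Stopped short of the click, it is pushed back out.
- intercom_catch (a joint): Intercom's catch, m, as the charger's: 0 up, goes to about 0.0055 under a pack that is sliding in, and springs back to 0 (within 2 mm, it can rub) when it clicks up behind the pack.
- gel_bottle: Bystander: white gel bottle, 68 across, 200 high. Origin: centre of its base.
- tissue_box: Bystander: tissue box 110 x 220 x 70. Origin: centre of its base.
- pen_cup: Bystander: dark steel cup, 76 across, 100 high. Origin: centre of its base.
- stapler: Bystander: stapler 130 x 34 x 60. Origin: centre of its base.
Not all that is in view belongs to the job. Leave any brown or white look-alike of the pack alone.

How it is judged:
By the outcome, as a careful person would: the job done as asked, in the order asked, and still so for the second after the job is handed in, with the robot touching nothing.
It also fails if it takes over 72 s, if anything falls off the work surface, if the arm or the gripper's body presses on something with over 40 N, if the wrist force passes 120 N, or if a joint passes its speed limit or range.

## Working session

There is one attempt and no reset: what is moved stays moved. The work goes in short steps, Python scripts to look and compute and a tool call to move; the robot and the scene stay as the last step left them, time stands still between calls to the robot, and variables do not carry over. Pictures are saved under pics/ and viewed, and the job is handed in when it is done.

Besides the shell and the picture viewer there is one more tool, called after "Call:" in YAML: its name, and indented under it one key for each argument. apply_moves: Moves the arm, as the interface text tells. Its arguments: {"type":"object","properties":{"moves":{"type":"array","items":{"type":"array"}},"squeeze":{"type":"number"}},"required":["moves"]}

```bash
mkdir -p pics
python3 - <<'E'
from workcell import env
import cv2
s=env.get_state()
for k in s: print(k,s[k])
for n in("side","top"):
    r=env.read_camera(n); cv2.imwrite(f"pics/{n}0.png",r["pixels"][:,:,::-1]); print(n,r["fov_y"],r["cx"],r["cy"],r["world_from_camera"])
E
```

```text
clock 0.0
joint_pos [1.03340012e+00 3.13989406e-01 4.49723793e-02 1.30354984e+00
 4.14419032e-05 1.43117298e+00]
qvel [ 0.0005726   0.00163106 -0.00026418  0.0017921   0.00189885  0.00028947]
tau [-1.90667255e-03 -4.80628610e+01  2.98535603e+01  1.94137869e-02
 -2.64098026e-04 -1.48560025e-05]
tcp_pos [0.22249153 0.52967778 0.23041239]
orientation [ 3.63894087e-04  8.32876038e-01  5.53458870e-01 -8.07288872e-04]
wrist_force [ 0.62475783 -1.19271133 -0.28892708]
ft_torque [ 0.0007953  -0.0279381  -0.00934715]
finger_gap 0.08521764203417816
side 47.32065352603783 258.81412055919117 191.6125773003489 [[ 0.74809381 -0.52705716  0.40319524  0.0335379 ]
 [-0.66358073 -0.59046756  0.4593568  -0.6090056 ]
 [-0.00403358 -0.61119457 -0.7914701   1.1124076 ]
 [ 0.          0.          0.          1.        ]]
top 55.52992620267381 255.97557900794607 193.06969927734247 [[-0.0230736  -0.99188611  0.1250182   0.41999865]
 [-0.99945702  0.01994394 -0.0262278   0.02802224]
 [ 0.02352163 -0.12555548 -0.99180772  1.04603933]
 [ 0.          0.          0.          1.        ]]
```

View pics/side0.png

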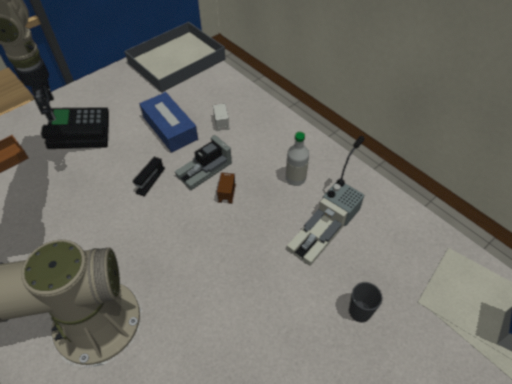

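View pics/top0.png

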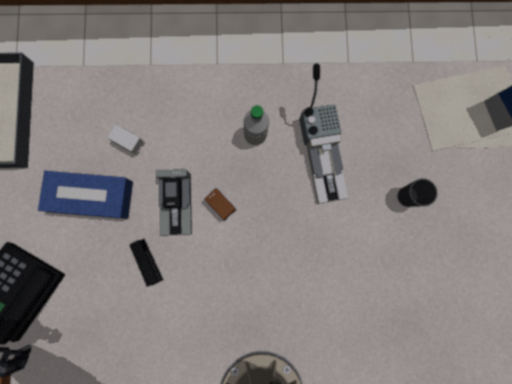

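The side view shows the charger holding a dark pack at about (205,160) and the intercom at (330,220). The top view shows them at (174,200) and (323,150).
Things that could be taken for the pack (top view):
- dark block in the charger at (174,190)
- brown block at (220,204)
- white block at (125,138)
- stapler at (146,262)
- dark cup at (418,193)

I choose the dark block in the charger and will check it in a close crop.

Run:
```python
import cv2,numpy as np
t=cv2.imread("pics/top0.png");s=cv2.imread("pics/side0.png")
def c(im,x,y,w,h,f,n): cv2.imwrite(n,cv2.resize(im[y:y+h,x:x+w],None,fx=f,fy=f,interpolation=cv2.INTER_CUBIC))
c(t,145,160,60,80,7,"pics/c_top.png");c(t,295,95,60,115,5,"pics/i_top.png")
c(s,165,130,80,60,8,"pics/c_side.png");c(s,280,170,90,95,6,"pics/i_side.png")
```

```text
(no output)
```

View pics/c_top.png

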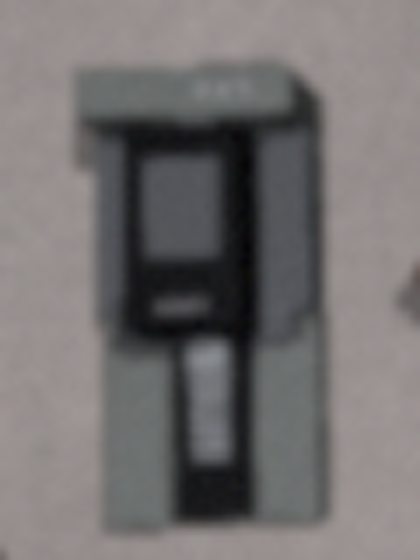

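View pics/i_top.png

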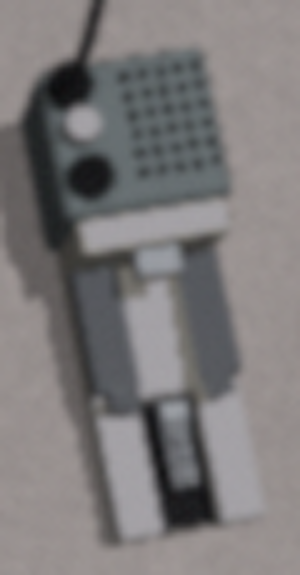

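View pics/c_side.png

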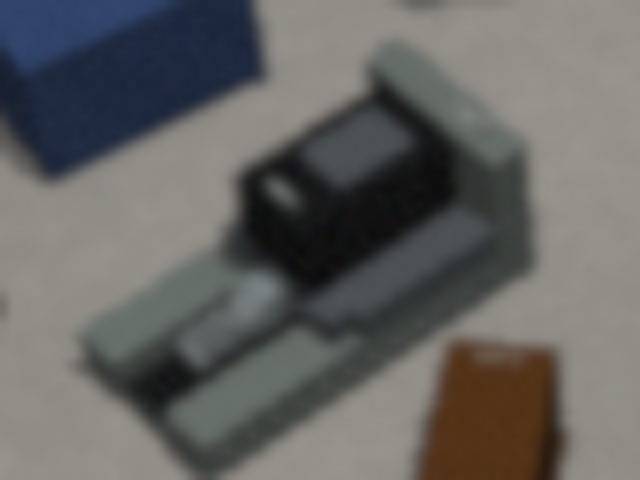

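View pics/i_side.png

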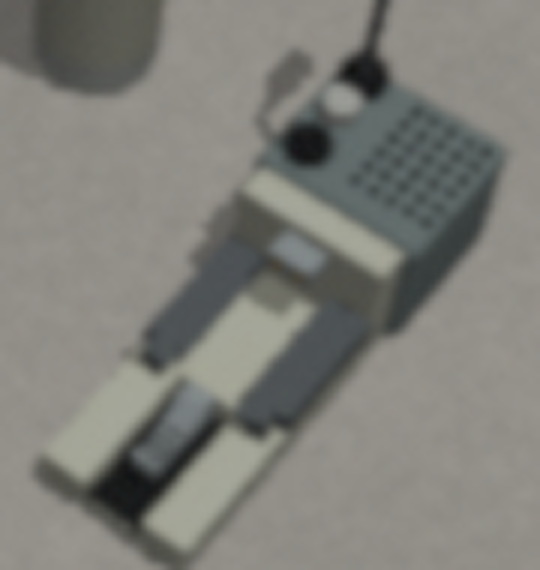

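```bash
cat > h.py <<'E'
import numpy as np,cv2
from scipy.optimize import least_squares
from scipy.ndimage import map_coordinates,gaussian_filter1d
def cam(r):
    H=r["pixels"].shape[0]; f=H/2/np.tan(np.radians(r["fov_y"]/2)); return f,r["cx"],r["cy"],np.array(r["world_from_camera"])
def ray(r,uv,z):
    f,cx,cy,T=cam(r); uv=np.atleast_2d(uv).astype(float)
    d=np.c_[(uv[:,0]-cx)/f,(uv[:,1]-cy)/f,np.ones(len(uv))]@T[:3,:3].T
    o=T[:3,3]; return o+d*((z-o[2])/d[:,2])[:,None]
def proj(r,P):
    f,cx,cy,T=cam(r); P=np.atleast_2d(P); q=(P-T[:3,3])@T[:3,:3]
    return np.c_[f*q[:,0]/q[:,2]+cx,f*q[:,1]/q[:,2]+cy]
def edgepts(r,a,b,inside,sign=+1,w=2.5,n=15):
    """subpixel edge points near segment a-b; sign=+1: brighter on 'inside' pixel's side"""
    g=cv2.cvtColor(r["pixels"],cv2.COLOR_RGB2GRAY).astype(float)
    a,b,i=map(lambda v:np.array(v,float),(a,b,inside)); t=(b-a)/np.linalg.norm(b-a); nrm=np.array([-t[1],t[0]])
    if (i-a)@nrm<0:nrm=-nrm
    s=np.arange(-w,w+.01,.1); out=[]
    for k in np.linspace(.1,.9,n):
        p=a+k*(b-a)+s[:,None]*nrm
        v=map_coordinates(g,[p[:,1],p[:,0]],order=3); d=np.gradient(gaussian_filter1d(v,4))*sign
        m=d.argmax()
        if 0<m<len(s)-1 and d[m]>.3: out.append(p[m])
    return np.array(out).reshape(-1,2)
def fit(items,p0,verbose=True):
    """items: (name,worldpts,axis,value)"""
    def loc(p,P):
        c,s=np.cos(p[2]),np.sin(p[2]); d=P[:,:2]-p[:2]; return np.c_[c*d[:,0]+s*d[:,1],-s*d[:,0]+c*d[:,1]]
    f=lambda p:np.concatenate([(loc(p,P)[:,a]-v)*1000 for _,P,a,v in items])
    q=least_squares(f,p0,loss="soft_l1")
    if verbose:
        for nme,P,a,v in items:
            e=(loc(q.x,P)[:,a]-v)*1000; print(f"  {nme} n={len(e)} mean {e.mean():.2f} std {e.std():.2f}")
    return q.x
E
cat > m.py <<'E'
import pickle,sys
from h import *
R=pickle.load(open("r0.pkl","rb"))
def U(off,f):
    return lambda x,y:np.array([(x+.5)/f-.5+off[0],(y+.5)/f-.5+off[1]])
ct,it,cs,is_=U((145,160),7),U((295,95),5),U((165,130),8),U((280,170),6)
def run(defs,p0):
    it=[]
    for nme,cn,u,a,b,i,sg,z,ax,v in defs:
        p=edgepts(R[cn],u(*a),u(*b),u(*i),sg)
        if len(p)>3: it.append((cn+" "+nme,ray(R[cn],p,z),ax,v))
        else: print("none",cn,nme)
    return it
C=[("L",'top',ct,(105,365),(105,515),(140,440),1,.026,1,.042),
("R",'top',ct,(318,345),(320,510),(290,440),1,.026,1,-.042),
("F1",'top',ct,(108,527),(170,525),(140,490),1,.026,0,-.112),
("F2",'top',ct,(256,518),(315,518),(290,490),1,.026,0,-.112),
("slL",'top',ct,(174,360),(174,510),(140,440),1,.026,1,.017),
("slR",'top',ct,(250,360),(252,510),(290,440),1,.026,1,-.017),
("packL",'top',ct,(132,140),(132,320),(110,240),1,.082,1,.023),
("L",'side',cs,(85,340),(220,252),(150,335),1,.026,1,.042),
("R",'side',cs,(208,438),(350,345),(270,365),1,.026,1,-.042),
("F1",'side',cs,(85,345),(120,370),(140,330),1,.026,0,-.112),
("F2",'side',cs,(170,408),(205,438),(220,390),1,.026,0,-.112)]
I=[("L",'top',it,(98,412),(116,540),(130,460),1,.026,1,.042),
("R",'top',it,(240,395),(263,512),(230,450),1,.026,1,-.042),
("F1",'top',it,(118,542),(163,535),(138,510),1,.026,0,-.112),
("F2",'top',it,(215,523),(262,513),(230,490),1,.026,0,-.112),
("slL",'top',it,(148,405),(163,525),(125,460),1,.026,1,.017),
("slR",'top',it,(193,400),(213,515),(230,450),1,.026,1,-.017),
("L",'side',is_,(45,460),(138,367),(100,440),1,.026,1,.042),
("R",'side',is_,(187,557),(285,435),(220,480),1,.026,1,-.042),
("F1",'side',is_,(45,468),(92,490),(80,450),1,.026,0,-.112),
("F2",'side',is_,(145,520),(185,552),(175,500),1,.026,0,-.112)]
for nme,D in(("charger",C),("intercom",I)):
    print(nme); items=run(D,0)
    for w in("top","side",""):
        s=[x for x in items if x[0].startswith(w)]
        p0=np.r_[s[0][1].mean(0)[:2],0]
        print(w,np.round(fit(s,p0,w==""),4))
E
python3 - <<'E'
from workcell import env
import pickle
pickle.dump({n:env.read_camera(n) for n in("top","side")},open("r0.pkl","wb"))
E
python3 m.py
```

```text
charger
none top L
none side L
top [ 0.5533  0.2284 -0.0023]
side [0.551  0.2284 0.0099]
  top R n=15 mean 1.68 std 0.38
  top F1 n=11 mean 0.42 std 0.38
  top F2 n=11 mean 2.45 std 0.57
  top slL n=15 mean -1.34 std 0.51
  top slR n=15 mean 0.97 std 0.41
  top packL n=15 mean -0.31 std 0.22
  side R n=15 mean -0.64 std 0.51
  side F1 n=15 mean -0.88 std 1.04
  side F2 n=15 mean -0.52 std 0.24
 [ 0.5519  0.2281 -0.0023]
intercom
top [ 0.6366 -0.1993  0.1571]
side [ 0.6348 -0.2008  0.1495]
  top L n=15 mean 0.56 std 0.22
  top R n=15 mean -0.07 std 0.59
  top F1 n=15 mean 0.76 std 0.45
  top F2 n=14 mean 1.37 std 0.35
  top slL n=15 mean -1.09 std 0.25
  top slR n=15 mean 1.58 std 0.38
  side L n=15 mean -0.55 std 0.59
  side R n=15 mean -0.15 std 0.24
  side F1 n=15 mean -0.94 std 0.75
  side F2 n=15 mean -0.94 std 0.21
 [ 0.6357 -0.2004  0.1485]
```

```bash
python3 - <<'E'
s=open('m.py').read()
s=s.replace("(140,440),1,.026,1,.042)","(140,440),-1,.026,1,.042)").replace("(150,335),1,.026,1,.042)","(150,335),-1,.026,1,.042)")
s=s.replace("I=[","""C+=[("packL",'side',cs,(245,175),(370,98),(300,180),-1,.082,1,.023),("wallback",'top',ct,(85,68),(280,66),(200,95),-1,.078,0,.062),("wallfr",'top',ct,(100,125),(280,122),(200,95),1,.078,0,.042)]
I=[("wallback",'top',it,(85,222),(220,198),(150,230),1,.078,0,.062),("wallfr",'top',it,(90,255),(225,232),(150,230),1,.078,0,.042),("wallfr",'side',is_,(250,192),(385,275),(330,220),1,.078,0,.042),("wallback",'side',is_,(275,172),(400,252),(330,220),1,.078,0,.062),
""",1)
s=s.replace('w=="")','True)')
open('m.py','w').write(s)
E
python3 m.py
```

```text
charger
  top L n=15 mean 0.92 std 0.40
  top R n=15 mean 0.85 std 0.49
  top F1 n=11 mean 1.04 std 0.36
  top F2 n=11 mean 3.54 std 0.59
  top slL n=15 mean -2.18 std 0.61
  top slR n=15 mean 0.12 std 0.50
  top packL n=15 mean -0.56 std 0.33
  top wallback n=15 mean -0.87 std 1.07
  top wallfr n=15 mean -2.12 std 1.21
top [ 0.551   0.2283 -0.0102]
  side L n=15 mean 0.06 std 0.48
  side R n=15 mean 0.36 std 0.50
  side F1 n=15 mean -0.15 std 1.04
  side F2 n=15 mean 0.18 std 0.24
  side packL n=15 mean -0.67 std 0.85
side [ 0.5512  0.2272 -0.0017]
  top L n=15 mean 1.82 std 0.36
  top R n=15 mean 1.74 std 0.43
  top F1 n=11 mean 1.06 std 0.37
  top F2 n=11 mean 3.30 std 0.58
  top slL n=15 mean -1.29 std 0.55
  top slR n=15 mean 1.02 std 0.45
  top packL n=15 mean 0.00 std 0.26
  side L n=15 mean -0.90 std 0.51
  side R n=15 mean -0.57 std 0.56
  side F1 n=15 mean -0.22 std 1.04
  side F2 n=15 mean 0.32 std 0.25
  side packL n=15 mean -1.32 std 0.91
  top wallback n=15 mean -0.96 std 1.00
  top wallfr n=15 mean -2.22 std 1.20
 [ 0.5511  0.2278 -0.0058]
intercom
  top wallback n=15 
[... 353 characters left out ...]
1.07 std 0.22
  side L n=15 mean -0.21 std 0.61
  side R n=15 mean 0.17 std 0.24
  side F1 n=15 mean 0.44 std 0.74
  side F2 n=15 mean 0.34 std 0.20
side [ 0.6344 -0.2008  0.1502]
  top wallback n=15 mean -1.28 std 0.21
  top wallfr n=15 mean 0.48 std 0.99
  side wallfr n=15 mean -0.20 std 0.52
  side wallback n=15 mean -1.48 std 0.22
  top L n=15 mean 0.56 std 0.22
  top R n=15 mean -0.07 std 0.58
  top F1 n=15 mean 1.71 std 0.45
  top F2 n=14 mean 2.27 std 0.35
  top slL n=15 mean -1.09 std 0.25
  top slR n=15 mean 1.58 std 0.38
  side L n=15 mean -0.54 std 0.60
  side R n=15 mean -0.15 std 0.24
  side F1 n=15 mean 0.00 std 0.74
  side F2 n=15 mean -0.04 std 0.21
 [ 0.6348 -0.2005  0.1493]
```

The crop confirms it: a dark pack with a grey label, latched in the light-grey charger. Poses from the two views agree to 1–2 mm. The charger is at about (0.551, 0.228), yaw about 0, and the intercom at about (0.635, -0.200), yaw 0.150. Next I work out the first move.

```bash
cat > g.py <<'E'
from workcell import env
import numpy as np
from scipy.spatial.transform import Rotation as Ro
CH=(0.551,0.2278,-0.004); IC=(0.635,-0.2003,0.150)
def w(f,x,y=0):
    c,s=np.cos(f[2]),np.sin(f[2]); return np.array([f[0]+c*x-s*y,f[1]+s*x+c*y])
def st():
    s=env.get_state(); q=s["orientation"]; R=Ro.from_quat([q[1],q[2],q[3],q[0]]).as_matrix()
    return s,np.array(s["tcp_pos"]),R
def info():
    s,p,R=st()
    print("t",round(s["clock"],2),"tcp",p.round(4),"jaw",np.degrees(np.arctan2(R[1,0],R[0,0])).round(2),"tilt",R[:,2].round(3),"F",np.round(s["wrist_force"],1),"T",np.round(s["ft_torque"],2),"gap",round(s["finger_gap"],4))
    for n,f in(("ch",CH),("ic",IC)):
        d=p[:2]-np.array(f[:2]); c,q=np.cos(f[2]),np.sin(f[2]); print("  in",n,np.round([1000*(c*d[0]+q*d[1]),1000*(-q*d[0]+c*d[1])],1))
def go(xy,z,yaw):
    """yaw = frame yaw; jaws along frame y"""
    s,p,R=st(); d=np.array([*xy,z])-p; a=np.arctan2(R[1,0],R[0,0]); t=(yaw+np.pi/2-a+np.pi/2)%np.pi-np.pi/2
    print("shift cm",(R.T@d*100).round(2),"yaw deg",round(-np.degrees(t),2))
E
python3 - <<'E'
from g import *
info(); go(w(CH,-77),.13,CH[2])
E
```

```text
t 0.2 tcp [0.2226 0.5299 0.2307] jaw 67.21 tilt [-0.001 -0.001 -1.   ] F [ 0.7 -0.5  0.8] T [0.02 0.01 0.01] gap 0.0854
  in ch [-329.6  300.7]
  in ic [-298.7  783.6]
shift cm [-2969.07 -7068.86    14.56] yaw deg -22.56
```

Run:
```python
from g import *
go(w(CH,-.077),.13,CH[2])
```

```text
shift cm [-18.07  34.87  10.09] yaw deg -22.56
```

Call:
apply_moves:
  moves:
    - [[-3,5.8,0],-8,0]
    - [[-6,11.6,0],-16,0]
    - [[-9,17.4,2],-22.6,0]
    - [[-12,23.2,4],-22.6,0]
    - [[-15,29,6],-22.6,0]
    - [[-18.1,34.9,8],-22.6,0]
    - [[-18.1,34.9,10],-22.6,0]
    - [[-18.1,34.9,10.1],-22.6,0]
    - [[-18.1,34.9,10.1],-22.6,0]
    - [[-18.1,34.9,10.1],-22.6,0]

```text
clock: 1.45
tcp_pos: [0.4743, 0.2293, 0.1314]
orientation: [0.0, 0.708, 0.707, 0.001]
wrist_force: [-0.3, 0.4, 0.5]
finger_gap: -0.0003
```

Run:
```python
from g import *
info(); go(w(CH,-.077),.036,CH[2])
import pickle,cv2
for n in("top","side"):
    r=env.read_camera(n); cv2.imwrite(f"pics/{n}1.png",r["pixels"][:,:,::-1])
t=cv2.imread("pics/top1.png")[150:260,130:230];s=cv2.imread("pics/side1.png")[70:190,150:260]
cv2.imwrite("pics/m1.png",np.hstack([cv2.resize(t,(400,440)),cv2.resize(s,(400,440))]))
```

```text
t 1.45 tcp [0.4743 0.2293 0.1314] jaw 89.91 tilt [ 0.001  0.001 -1.   ] F [-0.3  0.4  0.5] T [ 0.05 -0.    0.01] gap -0.0003
  in ch [-76.7   1.1]
  in ic [-94.7 448.7]
shift cm [-0.12 -0.04  9.54] yaw deg 0.14
```

View pics/m1.png

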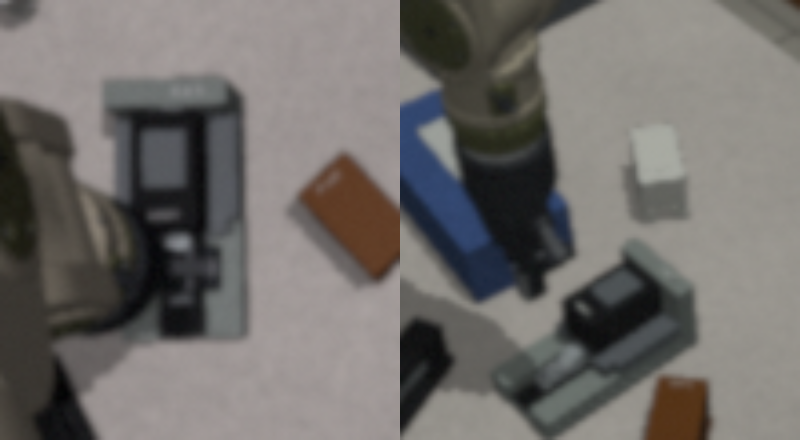

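The shut gripper stands over the thumb pad (left half, about (180,265)), with the charger and pack undisturbed. I'll descend and then press in small steps.

Call:
apply_moves:
  moves:
    - [[-0.1,0,3],0,0]
    - [[-0.1,0,6],0,0]
    - [[-0.1,0,8],0,0]
    - [[-0.1,0,9],0,0]
    - [[-0.1,0,9.5],0,0]
    - [[-0.1,0,9.7],0,0]
    - [[-0.1,0,9.9],0,0]
    - [[-0.1,0,10.1],0,0]
    - [[-0.1,0,10.2],0,0]
    - [[-0.1,0,10.2],0,0]

```text
clock: 2.8
tcp_pos: [0.475, 0.2272, 0.0287]
orientation: [0.0, 0.708, 0.706, 0.001]
wrist_force: [-0.1, 0.6, 2.4]
finger_gap: -0.0001
```

Run:
```python
from g import *
info()
```

```text
t 2.8 tcp [0.475  0.2272 0.0287] jaw 89.8 tilt [ 0.001  0.    -1.   ] F [-0.1  0.6  2.4] T [ 0.11 -0.1  -0.07] gap -0.0001
  in ch [-76.   -0.9]
  in ic [-94.3 446.7]
```

Call:
apply_moves:
  moves:
    - [[0,0,0.1],0,0]
    - [[0,0,0.2],0,0]
    - [[0,0,0.25],0,0]
    - [[0,0,0.3],0,0]
    - [[0,0,0.33],0,0]
    - [[0,0,0.36],0,0]
    - [[0,0,0.39],0,0]
    - [[0,0,0.4],0,0]
    - [[0,0,0.4],0,0]
    - [[0,0,0.4],0,0]

```text
clock: 4.05
tcp_pos: [0.4745, 0.2271, 0.0243]
orientation: [0.0, 0.708, 0.706, 0.0]
wrist_force: [1.1, -0.1, 1.7]
finger_gap: 0.0
```

Run:
```python
from g import *
info()
import pickle,cv2
for n in("top","side"):
    r=env.read_camera(n); cv2.imwrite(f"pics/{n}2.png",r["pixels"][:,:,::-1])
t=cv2.imread("pics/top2.png")[150:260,130:230];s=cv2.imread("pics/side2.png")[100:220,150:260]
cv2.imwrite("pics/m2.png",np.hstack([cv2.resize(t,(400,440)),cv2.resize(s,(400,440))]))
```

```text
t 4.05 tcp [0.4745 0.2271 0.0243] jaw 89.81 tilt [ 0.  0. -1.] F [ 1.1 -0.1  1.7] T [ 0.06 -0.31 -0.  ] gap 0.0
  in ch [-76.5  -1.1]
  in ic [-94.9 446.5]
```

View pics/m2.png

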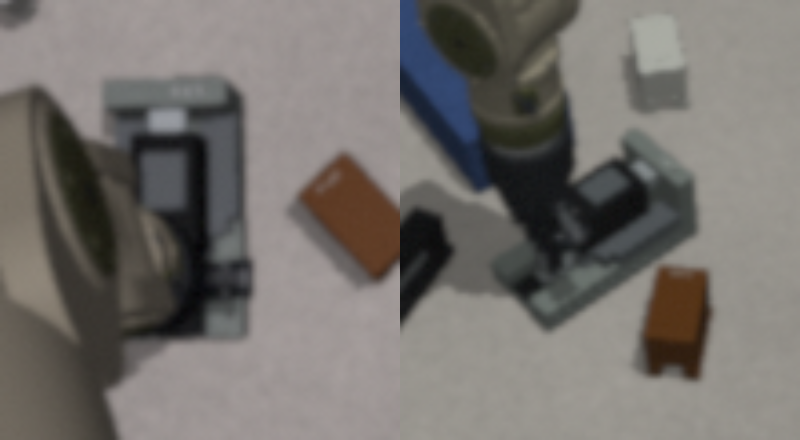

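The pack has popped out. The ejector is visible as a white block at (165,120) between the end wall and the pack, which has moved about 15 mm toward -x. Now I'll raise, open and go over the pack.

Call:
apply_moves:
  moves:
    - [[0,0,-4],0,0]
    - [[0,0,-9],0,0]
    - [[0,0,-11],0,0.5]
    - [[0.1,3,-11],0,1]
    - [[0.1,6.1,-11],0,1]
    - [[0.1,6.1,-10.5],0,1]
    - [[0.1,6.1,-10],0,1]
    - [[0.1,6.1,-10],0,1]
    - [[0.1,6.1,-10],0,1]
    - [[0.1,6.1,-10],0,1]

```text
clock: 5.4
tcp_pos: [0.5352, 0.228, 0.1246]
orientation: [0.0, 0.708, 0.706, 0.0]
wrist_force: [0.5, 0.4, 0.3]
finger_gap: 0.0852
```

Run:
```python
from g import *
info(); go(w(CH,-.0155),.046,CH[2])
import pickle,cv2
for n in("top","side"):
    r=env.read_camera(n); cv2.imwrite(f"pics/{n}3.png",r["pixels"][:,:,::-1])
t=cv2.imread("pics/top3.png")[150:260,130:230];s=cv2.imread("pics/side3.png")[100:220,150:260]
cv2.imwrite("pics/m3.png",np.hstack([cv2.resize(t,(400,440)),cv2.resize(s,(400,440))]))
```

```text
t 5.4 tcp [0.5352 0.228  0.1246] jaw 89.82 tilt [ 0.  0. -1.] F [0.5 0.4 0.3] T [ 0.02  0.06 -0.03] gap 0.0852
  in ch [-15.8   0.1]
  in ic [-34.7 438.4]
shift cm [-0.01  0.03  7.86] yaw deg 0.05
```

View pics/m3.png

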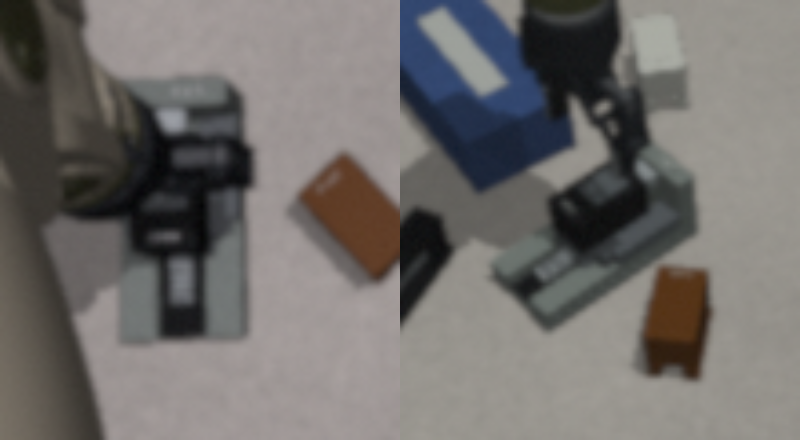

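Call:
apply_moves:
  moves:
    - [[0,0,3],0,1]
    - [[0,0,5.5],0,1]
    - [[0,0,7],0,1]
    - [[0,0,7.9],0,1]
    - [[0,0,7.9],0,1]
    - [[0,0,7.9],0,0]
    - [[0,0,7.9],0,0]
    - [[0,0,7.9],0,0]
    - [[0,0,7.9],0,0]
    - [[0,0,7.9],0,0]
  squeeze: 30

```text
clock: 6.75
tcp_pos: [0.5361, 0.2285, 0.0463]
orientation: [0.0, 0.708, 0.706, 0.001]
wrist_force: [-1.2, 2.6, 5.2]
finger_gap: 0.0458
```

Run:
```python
from g import *
info()
```

```text
t 6.75 tcp [0.5361 0.2285 0.0463] jaw 89.83 tilt [ 0.002  0.001 -1.   ] F [-1.2  2.6  5.2] T [0.44 0.15 0.  ] gap 0.0458
  in ch [-14.9   0.6]
  in ic [-33.7 438.8]
```

Call:
apply_moves:
  moves:
    - [[0,0,0],0,0]
    - [[0,-0.5,0],0,0]
    - [[0,-1.2,0],0,0]
    - [[0,-2,0],0,0]
    - [[0,-2.8,0],0,0]
    - [[0,-3.6,0],0,0]
    - [[0,-4.4,0],0,0]
    - [[0,-5,0],0,0]
    - [[0,-5,0],0,0]
    - [[0,-5,0],0,0]
  squeeze: 60

```text
clock: 8.0
tcp_pos: [0.4857, 0.2279, 0.0463]
orientation: [0.001, 0.708, 0.706, 0.0]
wrist_force: [0.1, 0.7, 8.7]
finger_gap: 0.0452
```

Run:
```python
from g import *
info()
import pickle,cv2
for n in("top","side"):
    r=env.read_camera(n); cv2.imwrite(f"pics/{n}4.png",r["pixels"][:,:,::-1])
t=cv2.imread("pics/top4.png")[150:260,130:230];s=cv2.imread("pics/side4.png")[100:220,150:260]
cv2.imwrite("pics/m4.png",np.hstack([cv2.resize(t,(400,440)),cv2.resize(s,(400,440))]))
```

```text
t 8.0 tcp [0.4857 0.2279 0.0463] jaw 89.8 tilt [ 0.002 -0.    -1.   ] F [0.1 0.7 8.7] T [-0.13  0.02  0.07] gap 0.0452
  in ch [-65.3  -0.2]
  in ic [-83.7 445.7]
```

View pics/m4.png

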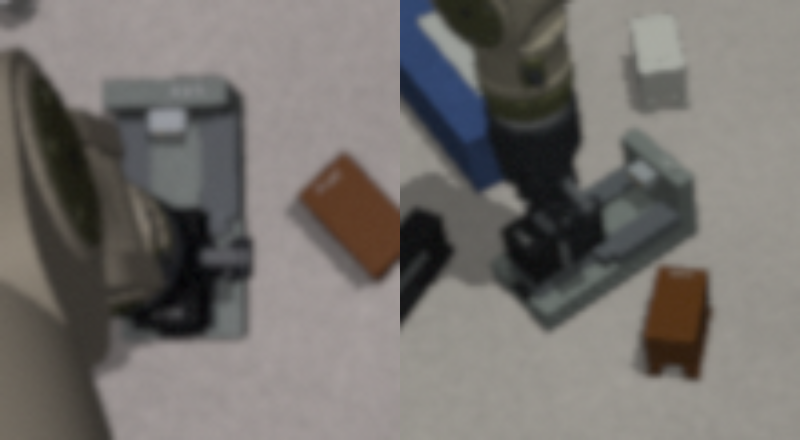

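Call:
apply_moves:
  moves:
    - [[0,-0.7,0],0,0]
    - [[0,-1.4,0],0,0]
    - [[0,-2,0],0,0]
    - [[0,-2.4,0],0,0]
    - [[0,-2.4,0],0,0]
    - [[0,-2.4,-0.3],0,0]
    - [[0,-2.4,-1],0,0]
    - [[0,-2.4,-2],0,0]
    - [[0,-2.4,-3],0,0]
    - [[0,-2.4,-3],0,0]

```text
clock: 9.35
tcp_pos: [0.4623, 0.2284, 0.0765]
orientation: [0.0, 0.708, 0.706, 0.001]
wrist_force: [-0.0, 0.3, -4.2]
finger_gap: 0.0453
```

Run:
```python
from g import *
info()
import pickle,cv2
for n in("top","side"):
    r=env.read_camera(n); cv2.imwrite(f"pics/{n}5.png",r["pixels"][:,:,::-1])
t=cv2.imread("pics/top5.png")[150:260,130:230];s=cv2.imread("pics/side5.png")[100:220,150:260]
cv2.imwrite("pics/m5.png",np.hstack([cv2.resize(t,(400,440)),cv2.resize(s,(400,440))]))
go(w(IC,-.089),.16,IC[2])
```

```text
t 9.35 tcp [0.4623 0.2284 0.0765] jaw 89.81 tilt [ 0.002  0.001 -1.   ] F [-0.   0.3 -4.2] T [-0.02 -0.06 -0.02] gap 0.0453
  in ch [-88.7   0.3]
  in ic [-106.7  449.7]
shift cm [-44.14   8.7   -8.46] yaw deg -8.79
```

View pics/m5.png

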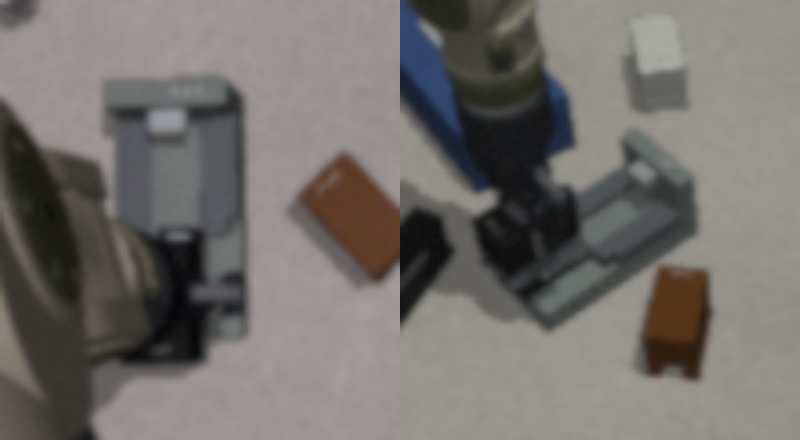

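The pack is lifted clear: 4.2 N of weight, held level, with the charger bay empty. Now over to the intercom.

Call:
apply_moves:
  moves:
    - [[0,0,-4],0,0]
    - [[0,0,-8],0,0]
    - [[-5,0,-8.5],0,0]
    - [[-10.5,0,-8.5],-3,0]
    - [[-16,2,-8.5],-6,0]
    - [[-21.5,4,-8.5],-8.8,0]
    - [[-27,5,-8.5],-8.8,0]
    - [[-33,6,-8.5],-8.8,0]
    - [[-39,7.5,-8.5],-8.8,0]
    - [[-42,8.5,-8.5],-8.8,0]

```text
clock: 10.7
tcp_pos: [0.5451, -0.1955, 0.1596]
orientation: [0.0, 0.653, 0.757, -0.0]
wrist_force: [0.4, 0.9, -3.7]
finger_gap: 0.0453
```

Run:
```python
from g import *
info(); go(w(IC,-.089),.09,IC[2])
```

```text
t 10.7 tcp [ 0.5451 -0.1955  0.1596] jaw 98.43 tilt [-0. -0. -1.] F [ 0.4  0.9 -3.7] T [ 0.1  -0.04  0.03] gap 0.0453
  in ch [  -4.2 -423.3]
  in ic [-88.2  18.2]
shift cm [-1.81 -0.08  6.96] yaw deg -0.17
```

Call:
apply_moves:
  moves:
    - [[-1,0,1],0,0]
    - [[-1.8,-0.1,3],-0.2,0]
    - [[-1.8,-0.1,5],-0.2,0]
    - [[-1.8,-0.1,7],-0.2,0]
    - [[-1.8,-0.1,8],-0.2,0]
    - [[-1.8,-0.1,8.5],-0.2,0]
    - [[-1.8,-0.1,8.5],-0.2,0]
    - [[-1.8,-0.1,8.5],-0.2,0]
    - [[-1.8,-0.1,8.5],-0.2,0]
    - [[-1.8,-0.1,8.5],-0.2,0]

```text
clock: 11.95
tcp_pos: [0.5469, -0.2103, 0.0757]
orientation: [0.0, 0.651, 0.759, 0.0]
wrist_force: [0.4, -0.8, -4.0]
finger_gap: 0.0453
```

Run:
```python
from g import *
info(); go(w(IC,-.087),.0462,IC[2])
import pickle,cv2
R={}
for n in("top","side"):
    R[n]=env.read_camera(n); cv2.imwrite(f"pics/{n}6.png",R[n]["pixels"][:,:,::-1])
pickle.dump(R,open("r6.pkl","wb"))
t=cv2.imread("pics/top6.png")[95:215,295:395];s=cv2.imread("pics/side6.png")[150:270,280:380]
cv2.imwrite("pics/m6.png",np.hstack([cv2.resize(x,(400,480),interpolation=cv2.INTER_CUBIC) for x in(t,s)]))
```

```text
t 11.95 tcp [ 0.5469 -0.2103  0.0757] jaw 98.8 tilt [ 0.001 -0.    -1.   ] F [ 0.4 -0.8 -4. ] T [-0.03 -0.03 -0.  ] gap 0.0453
  in ch [  -2.3 -438.1]
  in ic [-88.6   3.3]
shift cm [-0.33  0.15  2.95] yaw deg 0.21
```

View pics/m6.png

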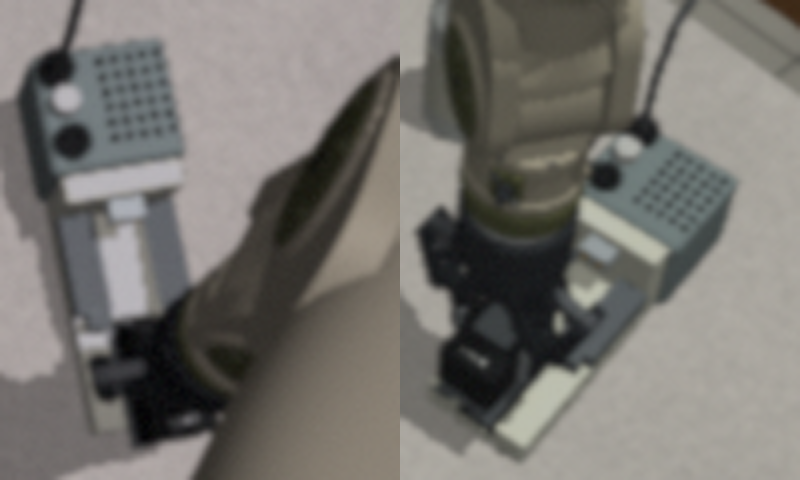

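```bash
cat > m2.py <<'E'
import io,contextlib
with contextlib.redirect_stdout(io.StringIO()):
    from m import *
D=[("riL",'top',it,(127,310),(137,395),(160,350),1,.040,1,.0167),
("riR",'top',it,(178,300),(193,380),(160,350),1,.040,1,-.0167),
("riL",'side',is_,(180,360),(245,285),(210,350),1,.040,1,.0167),
("riR",'side',is_,(245,390),(310,310),(220,350),1,.040,1,-.0167),
("roL",'side',is_,(150,340),(215,252),(180,345),-1,.040,1,.042),
("roR",'top',it,(225,265),(240,360),(210,310),-1,.040,1,-.042)]
for f in ((.635,-.2003,.150),):
  c,s=np.cos(f[2]),np.sin(f[2])
  for nme,cn,u,a,b,i,sg,z,ax,v in D:
    p=edgepts(R[cn],u(*a),u(*b),u(*i),sg); P=ray(R[cn],p,z)
    d=P[:,:2]-np.array(f[:2]); y=(-s*d[:,0]+c*d[:,1])*1000; x=(c*d[:,0]+s*d[:,1])*1000
    k=np.polyfit(x,y,1); print(cn,nme,len(p),"y",y.mean().round(2),"exp",v*1000,"std",y.std().round(2),"slope",k[0].round(3),"x",x.min().round(),x.max().round())
E
python3 m2.py
```

```text
top riL 15 y 18.01 exp 16.7 std 0.3 slope 0.007 x -29.0 10.0
top riR 15 y -8.93 exp -16.7 std 0.47 slope -0.026 x -26.0 11.0
side riL 15 y 16.99 exp 16.7 std 0.28 slope 0.005 x -30.0 15.0
side riR 15 y -16.95 exp -16.7 std 0.37 slope 0.004 x -24.0 22.0
side roL 15 y 42.01 exp 42.0 std 1.67 slope 0.074 x -29.0 21.0
top roR 15 y -40.89 exp -42.0 std 0.32 slope 0.018 x -19.0 25.0
```

Call:
apply_moves:
  moves:
    - [[-0.3,0.1,0],0.1,0]
    - [[-0.3,0.1,0.6],0.1,0]
    - [[-0.3,0.1,1.2],0.1,0]
    - [[-0.3,0.1,1.6],0.1,0]
    - [[-0.3,0.1,2],0.1,0]
    - [[-0.3,0.1,2.3],0.1,0]
    - [[-0.3,0.1,2.5],0.1,0]
    - [[-0.3,0.1,2.7],0.1,0]
    - [[-0.3,0.1,2.8],0.1,0]
    - [[-0.3,0.1,2.8],0.1,0]

```text
clock: 13.3
tcp_pos: [0.5482, -0.2129, 0.0473]
orientation: [0.0, 0.651, 0.759, 0.0]
wrist_force: [0.6, -0.6, -3.6]
finger_gap: 0.0452
```

Run:
```python
from g import *
info()
import pickle,cv2
R={}
for n in("top","side"):
    R[n]=env.read_camera(n); cv2.imwrite(f"pics/{n}7.png",R[n]["pixels"][:,:,::-1])
t=cv2.imread("pics/top7.png")[95:215,295:395];s=cv2.imread("pics/side7.png")[150:270,280:380]
cv2.imwrite("pics/m7.png",np.hstack([cv2.resize(x,(400,480),interpolation=cv2.INTER_CUBIC) for x in(t,s)]))
```

```text
t 13.3 tcp [ 0.5482 -0.2129  0.0473] jaw 98.71 tilt [ 0.  0. -1.] F [ 0.6 -0.6 -3.6] T [ 0.03 -0.06  0.01] gap 0.0452
  in ch [  -1.1 -440.7]
  in ic [-87.7   0.5]
```

View pics/m7.png

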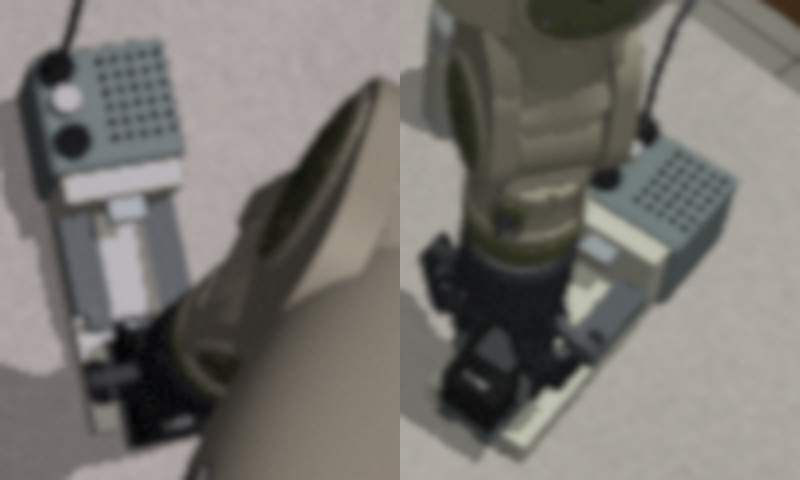

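The pack is just above the floor with no contact. Its foot already straddles the thumb pad, so it is laterally well placed. I'll lower a hair and slide slowly into the flare.

Call:
apply_moves:
  moves:
    - [[0,0,0.06],0,0]
    - [[0,0.3,0.06],0,0]
    - [[0,0.7,0.06],0,0]
    - [[0,1.1,0.06],0,0]
    - [[0,1.4,0.06],0,0]
    - [[0,1.7,0.06],0,0]
    - [[0,2,0.06],0,0]
    - [[0,2.2,0.06],0,0]
    - [[0,2.2,0.06],0,0]
    - [[0,2.2,0.06],0,0]

```text
clock: 14.65
tcp_pos: [0.5701, -0.2098, 0.0467]
orientation: [0.0, 0.651, 0.759, 0.0]
wrist_force: [1.2, -1.9, -4.9]
finger_gap: 0.0451
```

Run:
```python
from g import *
info()
```

```text
t 14.65 tcp [ 0.5701 -0.2098  0.0467] jaw 98.69 tilt [ 0. -0. -1.] F [ 1.2 -1.9 -4.9] T [-0.44 -0.19 -0.08] gap 0.0451
  in ch [  20.9 -437.6]
  in ic [-65.6   0.3]
```

Call:
apply_moves:
  moves:
    - [[-0.03,0.3,0],0,0]
    - [[-0.03,0.7,0],0,0]
    - [[-0.03,1.1,0],0,0]
    - [[-0.03,1.5,0],0,0]
    - [[-0.03,1.9,0],0,0]
    - [[-0.03,2.2,0],0,0]
    - [[-0.03,2.5,0],0,0]
    - [[-0.03,2.8,0],0,0]
    - [[-0.03,2.8,0],0,0]
    - [[-0.03,2.8,0],0,0]

```text
clock: 15.9
tcp_pos: [0.5978, -0.2057, 0.0467]
orientation: [0.0, 0.651, 0.759, 0.0]
wrist_force: [0.2, -1.0, -4.4]
finger_gap: 0.0453
```

Run:
```python
from g import *
info()
```

```text
t 15.9 tcp [ 0.5978 -0.2057  0.0467] jaw 98.71 tilt [ 0.  0. -1.] F [ 0.2 -1.  -4.4] T [-0.32 -0.06 -0.03] gap 0.0453
  in ch [  48.5 -433.3]
  in ic [-37.6   0.3]
```

Smooth, with low forces. On through the catch (x = -32 to -20), stopping before the ejector, with a firmer grip.

Call:
apply_moves:
  moves:
    - [[0,0,0],0,0]
    - [[0,0.3,0],0,0]
    - [[0,0.6,0],0,0]
    - [[0,0.9,0],0,0]
    - [[0,1.2,0],0,0]
    - [[0,1.5,0],0,0]
    - [[0,1.8,0],0,0]
    - [[0,2.1,0],0,0]
    - [[0,2.1,0],0,0]
    - [[0,2.1,0],0,0]
  squeeze: 80

```text
clock: 17.15
tcp_pos: [0.619, -0.2025, 0.047]
orientation: [0.0, 0.651, 0.759, 0.0]
wrist_force: [0.4, -0.3, -1.9]
finger_gap: 0.045
```

Run:
```python
from g import *
info()
```

```text
t 17.15 tcp [ 0.619  -0.2025  0.047 ] jaw 98.72 tilt [ 0.001 -0.    -1.   ] F [ 0.4 -0.3 -1.9] T [-0.1  -0.06  0.03] gap 0.045
  in ch [  69.7 -430. ]
  in ic [-16.2   0.2]
```

Call:
apply_moves:
  moves:
    - [[0,0.15,0],0,0]
    - [[0,0.3,0],0,0]
    - [[0,0.45,0],0,0]
    - [[0,0.6,0],0,0]
    - [[0,0.75,0],0,0]
    - [[0,0.9,0],0,0]
    - [[0,1.0,0],0,0]
    - [[0,1.1,0],0,0]
    - [[0,1.2,0],0,0]
    - [[0,1.3,0],0,0]

```text
clock: 18.4
tcp_pos: [0.6282, -0.2008, 0.0467]
orientation: [-0.002, 0.652, 0.758, -0.002]
wrist_force: [-9.6, -1.6, 3.6]
finger_gap: 0.045
```

Run:
```python
from g import *
info()
```

```text
t 18.4 tcp [ 0.6282 -0.2008  0.0467] jaw 98.63 tilt [-0.006 -0.    -1.   ] F [-9.6 -1.6  3.6] T [-0.36  1.82 -0.14] gap 0.045
  in ch [  78.9 -428.3]
  in ic [-6.8  0.5]
```

Call:
apply_moves:
  moves:
    - [[0,0.1,0],0,0]
    - [[0,0.2,0],0,0]
    - [[0,0.3,0],0,0]
    - [[0,0.4,0],0,0]
    - [[0,0.45,0],0,0]
    - [[0,0.5,0],0,0]
    - [[0,0.55,0],0,0]
    - [[0,0.6,0],0,0]
    - [[0,0.65,0],0,0]
    - [[0,0.65,0],0,0]

```text
clock: 19.65
tcp_pos: [0.6337, -0.1999, 0.0467]
orientation: [-0.003, 0.652, 0.758, -0.003]
wrist_force: [-12.3, -2.4, 4.8]
finger_gap: 0.045
```

Run:
```python
from g import *
info()
```

```text
t 19.65 tcp [ 0.6337 -0.1999  0.0467] jaw 98.62 tilt [-0.007 -0.001 -1.   ] F [-12.3  -2.4   4.8] T [-0.49  2.23 -0.11] gap 0.045
  in ch [  84.4 -427.4]
  in ic [-1.2  0.6]
```

Call:
apply_moves:
  moves:
    - [[0,0.03,0],0,0]
    - [[0,0.06,0],0,0]
    - [[0,0.09,0],0,0]
    - [[0,0.12,0],0,0]
    - [[0,0.15,0],0,0]
    - [[0,0.18,0],0,0]
    - [[0,0.2,0],0,0]
    - [[0,0.2,0],0,0]
    - [[0,0.2,0],0,0]
    - [[0,0.2,0],0,0]

```text
clock: 20.9
tcp_pos: [0.6356, -0.1996, 0.0467]
orientation: [-0.003, 0.652, 0.758, -0.003]
wrist_force: [-12.5, -3.0, 5.4]
finger_gap: 0.045
```

Run:
```python
from g import *
info()
import cv2
for n in("top","side"):
    r=env.read_camera(n); cv2.imwrite(f"pics/{n}8.png",r["pixels"][:,:,::-1])
t=cv2.imread("pics/top8.png")[95:215,295:395];s=cv2.imread("pics/side8.png")[150:270,280:380]
cv2.imwrite("pics/m8.png",np.hstack([cv2.resize(x,(400,480),interpolation=cv2.INTER_CUBIC) for x in(t,s)]))
```

```text
t 20.9 tcp [ 0.6356 -0.1996  0.0467] jaw 98.61 tilt [-0.007 -0.001 -1.   ] F [-12.5  -3.    5.4] T [-0.39  2.23 -0.16] gap 0.045
  in ch [  86.3 -427.1]
  in ic [0.7 0.6]
```

View pics/m8.png

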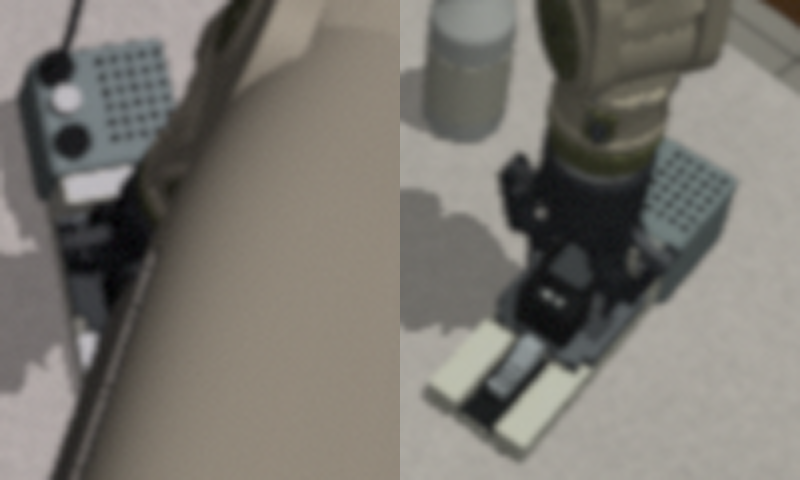

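Call:
apply_moves:
  moves:
    - [[0,0.03,0],0,0]
    - [[0,0.06,0],0,0]
    - [[0,0.09,0],0,0]
    - [[0,0.12,0],0,0]
    - [[0,0.14,0],0,0]
    - [[0,0.16,0],0,0]
    - [[0,0.16,0],0,0]
    - [[0,0.16,0],0,0]
    - [[0,0.16,0],0,0]
    - [[0,0.16,0],0,0]

```text
clock: 22.25
tcp_pos: [0.6368, -0.1994, 0.0467]
orientation: [-0.003, 0.652, 0.758, -0.003]
wrist_force: [-14.0, -2.3, 6.8]
finger_gap: 0.0454
```

Run:
```python
from g import *
info()
```

```text
t 22.25 tcp [ 0.6368 -0.1994  0.0467] jaw 98.6 tilt [-0.008 -0.001 -1.   ] F [-14.   -2.3   6.8] T [-0.47  2.41 -0.15] gap 0.0454
  in ch [  87.5 -426.9]
  in ic [1.9 0.6]
```

Call:
apply_moves:
  moves:
    - [[0,0.03,0],0,0]
    - [[0,0.06,0],0,0]
    - [[0,0.09,0],0,0]
    - [[0,0.12,0],0,0]
    - [[0,0.14,0],0,0]
    - [[0,0.14,0],0,0]
    - [[0,0.14,0],0,0]
    - [[0,0.14,0],0,0]
    - [[0,0.14,0],0,0]
    - [[0,0.14,0],0,0]

```text
clock: 23.5
tcp_pos: [0.6375, -0.1993, 0.0467]
orientation: [-0.003, 0.652, 0.758, -0.003]
wrist_force: [-16.0, -2.0, 7.5]
finger_gap: 0.045
```

Run:
```python
from g import *
info()
import cv2,pickle
r=env.read_camera("side"); pickle.dump(r,open("r9.pkl","wb"));r0=pickle.load(open("r0.pkl","rb"))["side"]
a=[cv2.resize(x["pixels"][205:265,280:350,::-1],None,fx=5.5,fy=5.5,interpolation=cv2.INTER_CUBIC) for x in(r0,r)]
cv2.imwrite("pics/m9.png",np.hstack(a))
```

```text
t 23.5 tcp [ 0.6375 -0.1993  0.0467] jaw 98.58 tilt [-0.009 -0.001 -1.   ] F [-16.   -2.    7.5] T [-0.57  2.74 -0.19] gap 0.045
  in ch [  88.2 -426.7]
  in ic [2.6 0.6]
```

View pics/m9.png

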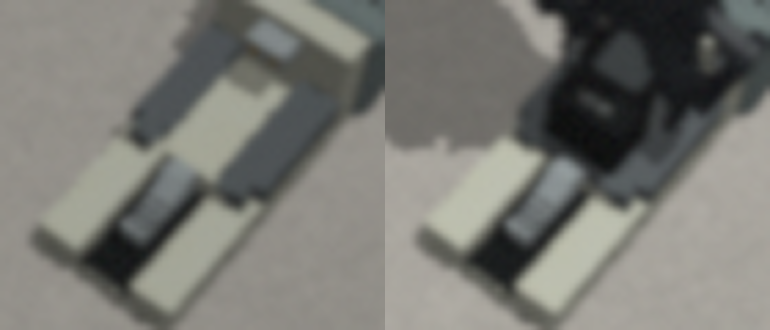

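The catch's thumb pad appears at the same pixels as before the pack went in (front edge at about (135,232) in both halves), so it looks to be up. I'll relax the push and see whether the pack holds at x ≈ -0.5.

Call:
apply_moves:
  moves:
    - [[0,-0.1,0],0,0]
    - [[0,-0.2,0],0,0]
    - [[0,-0.3,0],0,0]
    - [[0,-0.4,0],0,0]
    - [[0,-0.5,0],0,0]
    - [[0,-0.6,0],0,0]
    - [[0,-0.7,0],0,0]
    - [[0,-0.8,0],0,0]
    - [[0,-0.8,0],0,0]
    - [[0,-0.8,0],0,0]

```text
clock: 24.8
tcp_pos: [0.6351, -0.1998, 0.0465]
orientation: [0.0, 0.651, 0.759, 0.0]
wrist_force: [0.0, 0.3, -4.8]
finger_gap: 0.0451
```

Run:
```python
from g import *
info()
```

```text
t 24.8 tcp [ 0.6351 -0.1998  0.0465] jaw 98.72 tilt [ 0.001  0.    -1.   ] F [ 0.   0.3 -4.8] T [ 0.15 -0.17 -0.24] gap 0.0451
  in ch [  85.8 -427.2]
  in ic [0.2 0.5]
```

There is zero push on the arm while the pack stays at about 0, so the catch is carrying the ejector's 12 N and it is latched. Release and rise.

Call:
apply_moves:
  moves:
    - [[0,0,0],0,0.7]
    - [[0,0,0],0,1]
    - [[0,0,0],0,1]
    - [[0,0,0],0,1]
    - [[0,0,-1],0,1]
    - [[0,0,-3],0,1]
    - [[0,0,-6],0,1]
    - [[0,0,-10],0,1]
    - [[0,-4,-14],0,1]
    - [[0,-9,-17],0,1]

```text
clock: 26.05
tcp_pos: [0.5459, -0.214, 0.2191]
orientation: [0.002, 0.651, 0.759, 0.0]
wrist_force: [-0.3, -1.2, 0.8]
finger_gap: 0.0856
```

Call:
apply_moves:
  moves:
    - [[5,-4,0],0,1]
    - [[10,-7,0],0,1]
    - [[15,-10,0],0,1]
    - [[20,-10,0],0,1]
    - [[20,-10,0],0,1]
    - [[20,-10,0],0,1]
    - [[20,-10,0],0,1]
    - [[20,-10,0],0,1]
    - [[20,-10,0],0,1]
    - [[20,-10,0],0,1]

```text
clock: 27.3
tcp_pos: [0.4167, -0.0314, 0.2165]
orientation: [-0.0, 0.652, 0.759, -0.0]
wrist_force: [-0.5, 0.7, 0.2]
finger_gap: 0.0856
```

Run:
```python
from g import *
info()
import cv2,pickle
R={n:env.read_camera(n) for n in("top","side")}; pickle.dump(R,open("rf.pkl","wb"))
for n in R: cv2.imwrite(f"pics/{n}f.png",R[n]["pixels"][:,:,::-1])
t=cv2.imread("pics/topf.png")[95:215,290:365];s=cv2.imread("pics/sidef.png")[165:265,280:370]
cv2.imwrite("pics/mf.png",np.hstack([cv2.resize(t,(300,480),interpolation=cv2.INTER_CUBIC),cv2.resize(s,(432,480),interpolation=cv2.INTER_CUBIC)]))
```

```text
t 27.3 tcp [ 0.4167 -0.0314  0.2165] jaw 98.67 tilt [-0.  0. -1.] F [-0.5  0.7  0.2] T [0.06 0.01 0.04] gap 0.0856
  in ch [-133.3 -259.7]
  in ic [-190.7  199.7]
```

View pics/mf.png

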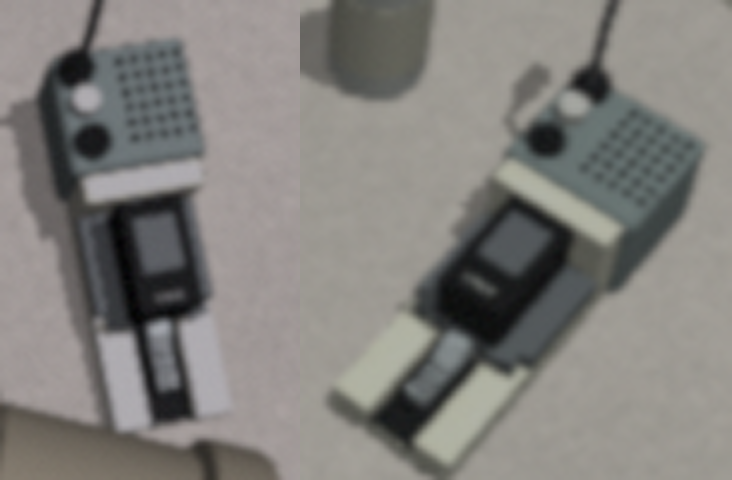

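View pics/topf.png

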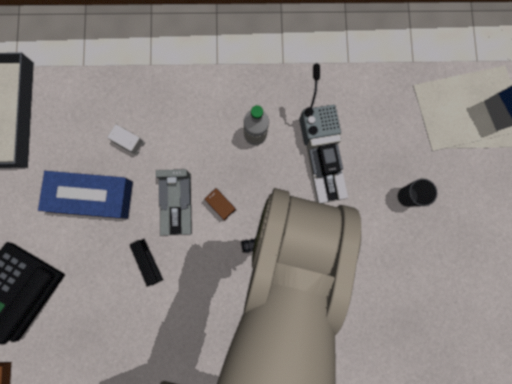

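The pack sits up against the intercom's end wall with nothing holding it, and the charger is empty. The bystanders are where they were. One numeric check of the pack's rear edge and the catch before hand-in.

```bash
python3 - <<'E'
import pickle
from h import *
from g import CH,IC
a=pickle.load(open("r0.pkl","rb"));b=pickle.load(open("rf.pkl","rb"))
def loc(f,x,y,z):
    c,s=np.cos(f[2]),np.sin(f[2]); return [f[0]+c*x-s*y,f[1]+s*x+c*y,z]
for n in("side","top"):
    p0,p1=proj(b[n],[loc(IC,-.085,0,.0315),loc(IC,-.085,0,.0255)]); print(n,"full-press thumb shift px",(p1-p0).round(2))
    p=proj(b[n],[loc(IC,x,y,.0315) for x in(-.09,-.062) for y in(-.0075,.0075)])
    x0,y0=p.min(0).astype(int)-0;x1,y1=p.max(0).astype(int)+2
    g=[cv2.cvtColor(r[n]["pixels"],cv2.COLOR_RGB2GRAY) for r in(a,b)]
    up=[cv2.resize(i,None,fx=10,fy=10,interpolation=cv2.INTER_CUBIC) for i in g]
    t=up[1][y0*10:y1*10,x0*10:x1*10]; w=up[0][y0*10-30:y1*10+30,x0*10-30:x1*10+30]
    m=cv2.matchTemplate(w,t,cv2.TM_CCOEFF_NORMED); _,v,_,l=cv2.minMaxLoc(m)
    print("  measured shift px",(30-l[0])/10,(30-l[1])/10,"score",round(v,3))
    # pack top corners predicted for x=-0.5
    print("  predicted pack top rear corners at x=-.5:",proj(b[n],[loc(IC,-.0405,s,.082) for s in(.023,-.023)]).round(1).tolist())
E
python3 - <<'E'
import sys; sys.path.insert(0,'.')
from workcell import env
print(env.hand_in())
E
```

```text
side full-press thumb shift px [-0.16  1.08]
  measured shift px 0.0 0.0 score 0.996
  predicted pack top rear corners at x=-.5: [[308.2, 221.6], [321.6, 230.4]]
top full-press thumb shift px [-0.49  0.28]
  measured shift px 0.0 0.0 score 0.998
  predicted pack top rear corners at x=-.5: [[324.6, 173.3], [341.2, 170.5]]
the job is handed in; nothing more can be done
None
```

The pack is in the intercom's bay with the catch up behind it, and the job is handed in at about 27 s of the 72 s allowed. I pressed the charger's catch with the shut fingers until the pack popped out. I then gripped the pack, slid it off its rails, carried it over, slid it in slowly, let go and backed the arm away. The push at the end peaked at about 16 N.

**Last checks:**
- **Latch:** With my push eased to zero, the pack stayed at about x = 0 in the intercom's frame while still gripped. It stayed seated in both camera views after I let go.
- **Catch:** Its thumb pad showed 0.0 px of shift from its picture before the pack went in. A full press would show about 1.1 px in the side view, so it is up.
- **Everything else:** The charger is empty and the other things on the desk look unmoved.

**Disagreements:**
- The two cameras differed by 1–2 mm on where the charger and intercom stand.
- At the end of the push, the tool read about 1 mm past where the end wall should stop the pack. I put that to slight tilt and camera error.
- I printed where the pack's rear corners should appear, but did not measure them against the picture.

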